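Draw out the mould-release bottle and take off its safety cap

TASK

Slide the tray with the clamped bottle all the way out from under the hood by its upright handle. Then press the bottle's push-and-turn safety cap down, twist it anticlockwise (seen from above) until it is free, and lift it straight up; finish while still holding the cap level in the gripper, about 7 cm above the top of the bottle's neck and over the bottle, with the tray still fully out. Leave the two loose markers where they lie.

Things in the scene. Friction and masses are not known exactly. Their poses are not given: they have to be found in the camera images.
- station: Fixed low aluminium station, 330 x 96 mm, guide rails 18 mm high. Origin on the table under it, x along the guide, z up. Its hood (underside 155, top 160 mm above the table, 98 mm wide) covers x +65 to +150 mm, y -49 to +49 on four thin corner posts. The tray slides toward -x. Bottle axis: x = +100 mm when home, -40 mm fully out (105 mm clear of the hood); y = 0.
- tray (a joint): Travel of the sliding tray in m: 0 = home under the hood (always so at the start), 0.14 = fully out, at its stop. It slides with about 4 N of friction and stays where it is left.
- tray_handle (a point): Centre of the top face of the tray's upright black handle post, 72 mm above the table. The post is 18 mm along the slide (station x), 22 mm across, and stands free for 49 mm below this point. It is 110 mm from the bottle axis on the station's -x side and moves with the tray.
- neck (a point): Centre of the top rim of the bottle's neck (under the cap), 121.5 mm above the table; moves with the tray, axes parallel to the station's. White bottle clamped to the tray: body diameter 62 mm up to 78 mm above the table, shoulder up to 96 mm, neck diameter 26 mm with a 32 mm collar whose top is at 101 mm.
- cap: Loose grey ribbed push-and-turn cap on the bottle, diameter 50 mm, 28 mm high, 30 g. Origin at the centre of its underside, z up; at the start its underside is 106 mm and its top 134 mm above the table and its axes are parallel to the station's. Sideways play on the neck about 1.5 mm. How it works: see cap_top.
- seal (a joint): Height of the sprung seal disc in the neck that carries the cap's inner face, in m: 0 = cap seated, -0.0055 = cap pressed down 5.5 mm, up to +0.0015 with the cap off. It pushes up with 4 N at 0 and 800 N/m more as it goes down (about 8.5 N at 5.5 mm).
- marker_dark: Loose bystander at the right: black and white marker lying flat, 128 mm long, 15 mm high, origin at the centre of its underside.
- cap_top (a point): Centre of the cap's top. Two neck lugs sit in 4 mm deep pockets inside the cap: it turns only while held pressed down over 4 mm (5 to 6.5 is good, hard stop at 7.5). Pressed, it turns anticlockwise from above; between 0.9 and 1.5 rad of turn the lugs meet gaps and the cap lifts straight off (1.2 rad is best, end stop about 1.55).
- marker_pink: Loose bystander behind the station: pink marker lying flat, 128 mm long, 15 mm high, origin at the centre of its underside.

How it is judged:
By the outcome, as a careful person would: the job done as asked, in the order asked, and still so for the second after the job is handed in, while the arm keeps its last pose, push and grip.
It also fails if it takes over 58 s, if anything falls off the work surface, if the arm or the gripper's body presses on something with over 40 N, if the wrist force passes 120 N, or if a joint passes its speed limit or range.

ROBOT

A 6-joint arm with a two-finger parallel gripper is mounted at the origin on the work surface; the furniture and walls round the work are solid. World frame = base frame: x ahead of the robot, y to its left, z up, the work surface at z = 0. Lengths are in mm, angles in rad, forces in N, time in s.
With the tool pointing down it reaches from about 275 to 1000 mm from the base axis. Payload 8.4 kg.
Tool frame: the origin (TCP) lies at the very end of the fingers, on their centre line; the grasp point (between the pads) lies 19 mm behind it; z points along the fingers, y is the line along which they close (so a half turn about z gives the same grasp; the last joint's range is limited). The gripper opens to 85 mm and grips with 20 to 120 N. Pads are 22 mm wide; open, the fingers measure 114 mm over their backs; the gripper's body (76 mm by 85 mm) begins 54 mm behind the grasp point. The pads swing forward as they close: fully open they stand 13 mm farther back than shut.
Start: joints at [1.149, 0.353, 1.633, -0, 1.155, -0.002], TCP at [254.735, 570.735, 231.281] pointing down, gripper open.
Joint ranges: [-2.63, 2.63], [-0.92, 2.1], [0.06, 2.66], [-1.3, 4.44], [0, 2.69], [-3.02, 3.02]. Speed limits (rad/s): [2.22, 2.22, 2.79, 3.14, 3.14, 3.14].

INTERFACE

Orientations are given as [roll, pitch, yaw] about the fixed x, y, z axes, in that order (R = Rz(yaw) Ry(pitch) Rx(roll)).
In Python, from rig import sensors, grab_frame, camera_params, order gives the robot as it stands. The module is installed in compiled form; this text tells all that it offers.
- The arm moves only by the tool move_arm, never from a script. Its argument "motion" is a list of rows, each a list of 7 numbers: the turn, a rotation vector about the tool's x, y, z in normalised numbers (1 is pi rad), then the shift along the tool's x, y, z in fractions of the full range, 1 being 0.6 m, then the finger opening in m, from 0 to 0.0854. A call has 1 to 8 rows; each row is the pose to reach, as a shift and turn from the pose commanded when the call began, along the tool's axes at that moment; what a row does not reach only later rows make up. A row lasts 1/8 s, in which the tool goes at most 62.5 mm and 10.7 degrees, less where a joint would pass 70% of its speed; a pose out of reach is approached as far as the arm can. Shift and turn numbers lie between -1 and 1, and a call with a number outside is refused. A call with a gripper value outside its range is refused whole. The fingers move at their own pace and stop on an object; "grip_force" is the grip in N (left out, the last holds). Time passes only in rows, so rows that repeat a pose let the fingers close. It gives the time, the measured TCP pose, the force, the opening and the grip force at its end, in the units of the state.
- sensors.sense(): the state, without advancing time (a new reading comes with each control period).
- grab_frame(name): name is "scene" or "top" or "wrist"; returns (picture, depth): 384x512x3 uint8, red, green, blue; 384x512 float32, mm along the optical axis (not along the pixel's ray), 0 where there is no reading.
- camera_params(name): a dict with "camera_matrix" (3x3 intrinsics, pixels), "world_from_camera" (4x4, takes a point from camera to world coordinates). Camera axes: x right, y down, z forward; pixel columns grow to the right and rows downward; lengths in mm; the calibration is good to about 2 mm. A picture is of the moment at which its call begins: read the wrist's pose just before it. camera_params takes no time and is no camera call; for the wrist camera it gives the pose at the moment of the call.
- order.sign_off(): hands the job in; it is judged then, once.
The state is a dict: "clock": time; "qpos": joint angles; "qvel": joint speeds; "joint_efforts": joint torques, N m; "eef_pos": TCP position; "tcp_rot": TCP orientation; "contact_force": force on the tool from outside, world axes, zero at the start; "wrist_torque": the same for the moment, N m; "opening": opening from 0.0 (shut) to 1.0 (fully open); "grasp_force": force on a finger pad.
Only numpy, scipy, OpenCV 4.12 (cv2) and the standard library are available. Lean on these libraries where they do the work, as an engineer would, in place of code of your own. Each camera call takes 0.05 s, during which the arm holds its last target. There are 200 camera calls.

## Working session

There is one attempt and no reset: what is moved stays moved. The work goes in short steps, Python scripts to look and compute and a tool call to move; the robot and the scene stay as the last step left them, time stands still between calls to the robot, and variables do not carry over. Pictures are saved under pics/ and viewed, at most 10 in all, crops included, and the job is handed in when it is done.

Besides the shell and the picture viewer there is one more tool, called after ">>>" as a command line: name --pt "numbers of a row" for each row, then --argument value for the rest. move_arm: Moves the arm, as the interface text tells. Its arguments: {"type":"object","properties":{"motion":{"type":"array","items":{"type":"array","items":{"type":"number"}}},"grip_force":{"type":"number"}},"required":["motion"]}

```bash
mkdir -p pics
python3 - <<'E'
from rig import *
import cv2,numpy as np
s=sensors.sense();print({k:np.round(v,3) for k,v in s.items()})
for n in("scene","top"):
    p,d=grab_frame(n);cv2.imwrite(f"pics/{n}1.png",p[:,:,::-1]);np.save(f"pics/{n}1.npy",d)
    c=camera_params(n);print(n,np.round(c["camera_matrix"],1),np.round(c["world_from_camera"],3))
E
```

```text
{'clock': np.float64(0.0), 'qpos': array([ 1.149,  0.354,  1.634, -0.   ,  1.155, -0.002]), 'qvel': array([-0.   , -0.   ,  0.001, -0.   ,  0.001, -0.003]), 'joint_efforts': array([-2.0000e-03, -6.0525e+01, -3.4206e+01, -0.0000e+00,  9.0000e-03,
       -0.0000e+00]), 'eef_pos': array([254.528, 570.287, 230.545]), 'tcp_rot': array([-3.14 ,  0.   ,  2.722]), 'contact_force': array([0.524, 0.793, 0.55 ]), 'wrist_torque': array([-0.055, -0.004,  0.046]), 'grasp_force': np.float64(0.0), 'opening': np.float64(0.999)}
scene [[499.    0.  259.2]
 [  0.  499.  201.4]
 [  0.    0.    1. ]] [[ 9.19000e-01 -2.29000e-01  3.22000e-01  1.19494e+02]
 [-3.94000e-01 -5.67000e-01  7.23000e-01 -8.14740e+02]
 [ 1.70000e-02 -7.91000e-01 -6.12000e-01  8.08819e+02]
 [ 0.00000e+00  0.00000e+00  0.00000e+00  1.00000e+00]]
top [[470.1   0.  256.7]
 [  0.  470.1 192.9]
 [  0.    0.    1. ]] [[-1.500000e-02 -9.990000e-01  5.000000e-02  4.597070e+02]
 [-1.000000e+00  1.500000e-02 -6.000000e-03  3.547300e+01]
 [ 6.000000e-03 -5.000000e-02 -9.990000e-01  1.015185e+03]
 [ 0.000000e+00  0.000000e+00  0.000000e+00  1.000000e+00]]
```

View pics/top1.png

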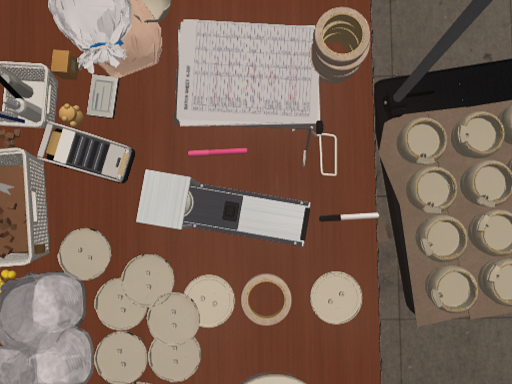

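View pics/scene1.png

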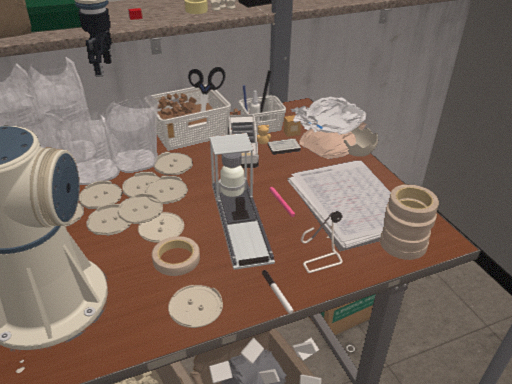

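Top view: the hood is at about (163,200), the handle post at about (231,210), the rail's outer end at about (308,225), and the markers at (217,152) and (349,217). Next I'll enlarge that area.

Run:
```python
import cv2
p=cv2.imread("pics/top1.png")[160:255,130:320]
cv2.imwrite("pics/top1c.png",cv2.resize(p,None,fx=4.2,fy=4.2,interpolation=cv2.INTER_CUBIC))
```

```text
(no output)
```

View pics/top1c.png

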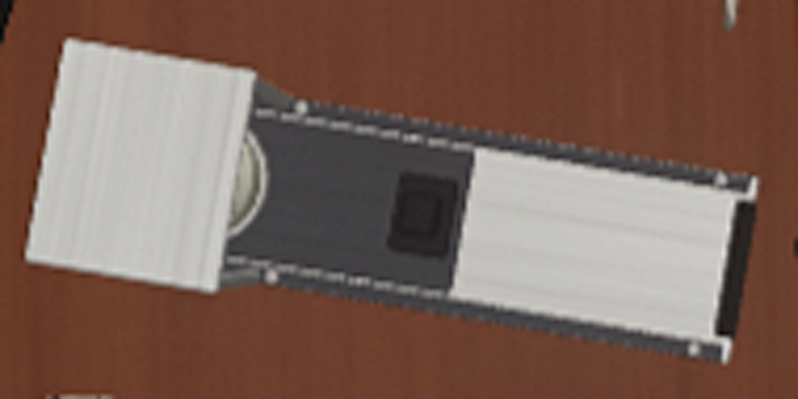

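The crop shows the hood corners at (65,38), (255,72), (216,292) and (26,260). The handle top is centred near (424,215), and the rail-end corners are at (757,178) and (727,360).

```bash
cat > h.py <<'E'
from rig import *
import numpy as np, cv2
from scipy.spatial.transform import Rotation as R
def ray(n,uv,z,c=None):
    c=c or camera_params(n);T=c["world_from_camera"];K=c["camera_matrix"]
    d=T[:3,:3]@np.linalg.solve(K,[uv[0],uv[1],1]);o=T[:3,3]
    return o+d*(z-o[2])/d[2]
def T0():
    s=sensors.sense();return s,np.array(s["eef_pos"]),R.from_euler("xyz",s["tcp_rot"])
E
python3 - <<'E'
from h import *
f=lambda u,v:(130+(u+.5)/4.2-.5,160+(v+.5)/4.2-.5)
d=np.load("pics/top1.npy");c=camera_params("top")
pts=[((65,38),160,(150,-49)),((255,72),160,(65,-49)),((216,292),160,(65,49)),((26,260),160,(150,49)),((424,215),72,(-10,0)),((757,178),18,(-165,-48)),((727,360),18,(-165,48))]
W=[];S=[]
for uv,z,s in pts:
    p=f(*uv);w=ray("top",p,z,c);W.append(w[:2]);S.append(s)
    i,j=int(round(p[1])),int(round(p[0]));T=c["world_from_camera"]
    dd=d[i,j];q=T[:3,:3]@(np.linalg.inv(c["camera_matrix"])@[p[0],p[1],1]*dd)+T[:3,3]
    print(w.round(1),"depth z",q[2].round(1))
W=np.array(W);S=np.array(S,float)
sc=S-S.mean(0);wc=W-W.mean(0)
th=np.arctan2((sc[:,0]*wc[:,1]-sc[:,1]*wc[:,0]).sum(),(sc*wc).sum())
M=np.array([[np.cos(th),-np.sin(th)],[np.sin(th),np.cos(th)]])
t=W.mean(0)-M@S.mean(0);print("yaw",th,"origin",t,"\nres",(W-(S@M.T+t)).round(1))
for x in(-10,-150,100,-40):print(x,(M@[x,0]+t).round(1))
E
```

```text
[550.1 232.8 160. ] depth z 162.9
[534.1 150.4 160. ] depth z 158.8
[439.1 168.  160. ] depth z 1.7
[454.2 249.9 160. ] depth z 1.7
[472.1  82.2  72. ] depth z 73.5
[489.  -83.6  18. ] depth z 1.1
[397.6 -66.6  18. ] depth z 0.3
yaw 1.3873745261274928 origin [474.27061976  92.10588624] 
res [[ 0.3  2.1]
 [-0.2  3.4]
 [ 1.2  3.1]
 [ 0.7  1.4]
 [-0.3 -0. ]
 [-2.4 -4.7]
 [ 0.7 -5.2]]
-10 [472.4  82.3]
-150 [446.9 -55.4]
100 [492.5 190.4]
-40 [467.   52.8]
```

```bash
cat >> h.py <<'E'
def rel(pos,yaw):
    s,p,r=T0();g=R.from_euler("xyz",[np.pi,0,yaw])
    print("t",s["clock"],"turn",(r.inv()*g).as_rotvec().round(3),"shift m",(r.inv().apply(np.array(pos)-p)/1000).round(4))
E
python3 - <<'E'
from h import *
rel([470,85,290],2.958)
c=camera_params("wrist");s,p,r=T0();T=c["world_from_camera"]
print(c["camera_matrix"].round(1),r.inv().apply(T[:3,3]-p).round(1),(r.inv().as_matrix()@T[:3,:3]).round(3))
E
```

```text
t 0.1 turn [-0.001 -0.    -0.236] shift m [-0.3946 -0.3555 -0.0589]
[[282.9   0.  254.6]
 [  0.  282.9 192.7]
 [  0.    0.    1. ]] [  66.5    0.  -143.6] [[ 0.    -0.965 -0.261]
 [ 1.     0.     0.   ]
 [-0.    -0.261  0.965]]
```

The manual's scale: shifts go in shares of 0.6 m and turns go in shares of pi rad. Converting my numbers, -0.395 m / 0.6 = -0.6583, -0.355 m / 0.6 = -0.5917, -0.236 rad / 3.1416 = -0.0751.

>>> move_arm --pt "0 0 0 0 0 -0.1 0.085" --pt "0 0 -0.0751 -0.6583 -0.5917 -0.1 0.085" --pt "0 0 -0.0751 -0.6583 -0.5917 -0.1 0.085" --pt "0 0 -0.0751 -0.6583 -0.5917 -0.1 0.085" --pt "0 0 -0.0751 -0.6583 -0.5917 -0.1 0.085" --pt "0 0 -0.0751 -0.6583 -0.5917 -0.1 0.085" --pt "0 0 -0.0751 -0.6583 -0.5917 -0.1 0.085" --pt "0 0 -0.0751 -0.6583 -0.5917 -0.1 0.085"

```text
clock: 1.1
eef_pos: [433.0, 169.1, 291.3]
tcp_rot: [3.141, 0.0, 2.958]
contact_force: [2.6, -0.1, 0.9]
opening: 0.996
grasp_force: 0.0
```

```bash
python3 -c "
from h import *
rel([470,85,250],2.958)"
```

```text
t 1.1 turn [0. 0. 0.] shift m [-0.0517 -0.076   0.0413]
```

Scaled: -0.076 m / 0.6 = -0.1267, -0.052 m / 0.6 = -0.0867.

>>> move_arm --pt "0 0 0 -0.0867 -0.1267 0.0683 0.06" --pt "0 0 0 -0.0867 -0.1267 0.0683 0.06" --pt "0 0 0 -0.0867 -0.1267 0.0683 0.06" --pt "0 0 0 -0.0867 -0.1267 0.0683 0.06"

```text
clock: 1.6
eef_pos: [469.7, 87.0, 250.3]
tcp_rot: [3.141, -0.0, 2.957]
contact_force: [-0.0, -0.5, 0.1]
opening: 0.699
grasp_force: 0.0
```

Run:
```python
from h import *
c=camera_params("wrist");p,d=grab_frame("wrist");np.savez("pics/w1.npz",T=c["world_from_camera"],K=c["camera_matrix"],d=d)
cv2.imwrite("pics/w1.png",cv2.resize(p[:,:,::-1],(800,600),interpolation=cv2.INTER_CUBIC))
```

```text
(no output)
```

View pics/w1.png

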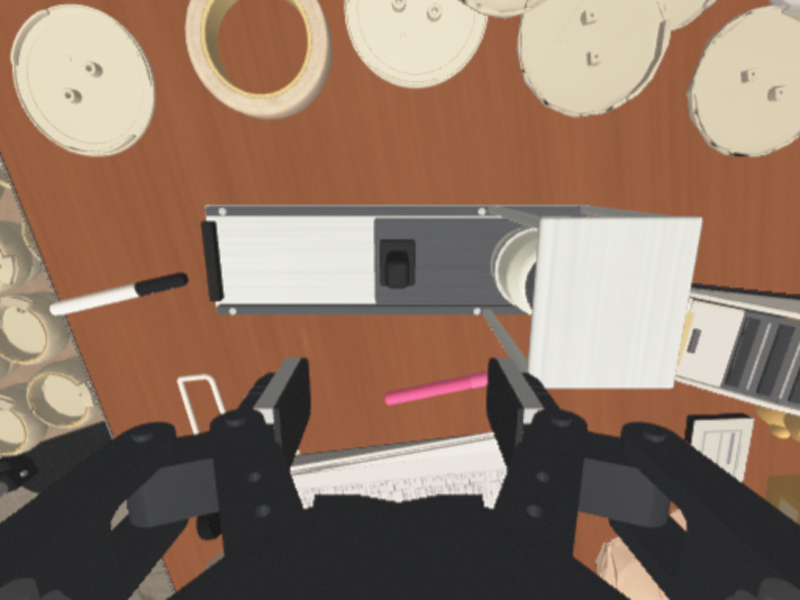

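The wrist view shows the handle near (398,268) of the 800x600 picture, and the station lies parallel to the finger line. I need a closer crop of the handle.

Run:
```python
import cv2,numpy as np
p=cv2.imread("pics/w1.png")[210:320,330:480].astype(float)
p=np.clip(255*(p/255)**.5,0,255).astype(np.uint8)
cv2.imwrite("pics/w1c.png",cv2.resize(p,None,fx=5,fy=5,interpolation=cv2.INTER_CUBIC))
```

```text
(no output)
```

View pics/w1c.png

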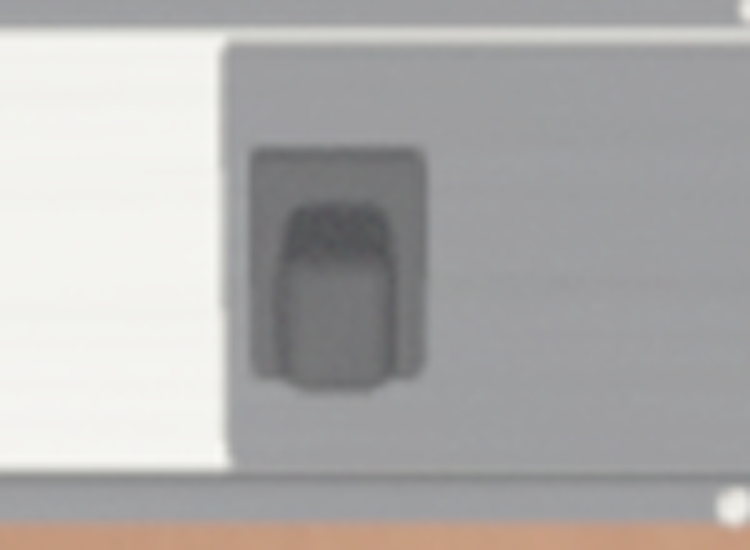

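The handle's top face spans x 278–394 and y 258–390 in the crop, so its centre is (336,324).

Run:
```python
from h import *
z=np.load("pics/w1.npz");c=dict(world_from_camera=z["T"],camera_matrix=z["K"])
g=lambda u,v:((330+u/5)*.64,(210+v/5)*.64)
for uv in((336,324),(278,324),(394,324),(336,258),(336,390)):print(ray("wrist",g(*uv),72,c).round(1))
h=ray("wrist",g(336,324),72,c)
# rails across at z=18: y extents from crop rail outer edges (top unknown) ; hood
f=lambda u,v:(u*.64,v*.64)
for uv in((538,217),(701,217),(674,388),(529,388)):print("hood",ray("wrist",f(*uv),160,c).round(1))
rel([h[0],h[1],38],2.958)
```

```text
[470.1  86.8  72. ]
[468.5  78.3  72. ]
[471.6  95.2  72. ]
[460.3  88.6  72. ]
[480.   84.9  72. ]
hood [435.4 168.  160. ]
hood [450.9 251.6 160. ]
hood [547.2 235.5 160. ]
hood [531.8 153.  160. ]
t 1.65 turn [0. 0. 0.] shift m [-0.0003 -0.0007  0.2126]
```

Scaled: 0.212 m / 0.6 = 0.3533, 0.2 m / 0.6 = 0.3333.

>>> move_arm --pt "0 0 0 0 0 0.1 0.06" --pt "0 0 0 0 0 0.2 0.06" --pt "0 0 0 0 0 0.2833 0.06" --pt "0 0 0 0 0 0.3333 0.06" --pt "0 0 0 0 0 0.3533 0.06" --pt "0 0 0 0 0 0.3533 0.0" --pt "0 0 0 0 0 0.3533 0.0" --pt "0 0 0 0 0 0.3533 0.0" --grip_force 40

```text
clock: 2.65
eef_pos: [470.8, 86.1, 39.8]
tcp_rot: [-3.141, 0.002, 2.959]
contact_force: [0.7, -9.3, 4.7]
opening: 0.204
grasp_force: 40.8
```

>>> move_arm --pt "0 0 0 0 0 0 0" --pt "0 0 0 0 0 0 0" --pt "0 0 0 0 0 0 0"

```text
clock: 3.02
eef_pos: [470.8, 86.1, 39.8]
tcp_rot: [-3.141, 0.002, 2.958]
contact_force: [-0.7, -7.8, 4.8]
opening: 0.207
grasp_force: 40.7
```

Scaled: -0.132 m / 0.6 = -0.22, -0.125 m / 0.6 = -0.2083.

>>> move_arm --pt "0 0 0 0 -0.02 0 0" --pt "0 0 0 0 -0.05 0 0" --pt "0 0 0 0 -0.0833 0 0" --pt "0 0 0 0 -0.1167 0 0" --pt "0 0 0 0 -0.15 0 0" --pt "0 0 0 0 -0.1833 0 0" --pt "0 0 0 0 -0.2083 0 0" --pt "0 0 0 0 -0.22 0 0"

```text
clock: 4.03
eef_pos: [446.6, -43.6, 39.7]
tcp_rot: [3.141, 0.002, 2.957]
contact_force: [-1.7, 5.0, 10.0]
opening: 0.206
grasp_force: 41.7
```

Scaled: -0.008 m / 0.6 = -0.0133, -0.006 m / 0.6 = -0.01.

>>> move_arm --pt "0 0 0 0 -0.005 0 0" --pt "0 0 0 0 -0.01 0 0" --pt "0 0 0 0 -0.0133 0 0" --pt "0 0 0 0 -0.0133 0 0"

```text
clock: 4.53
eef_pos: [445.2, -51.1, 39.7]
tcp_rot: [3.141, 0.002, 2.958]
contact_force: [-2.5, 1.3, 10.0]
opening: 0.203
grasp_force: 41.8
```

Scaled: -0.002 m / 0.6 = -0.0033, -0.001 m / 0.6 = -0.0017.

>>> move_arm --pt "0 0 0 0 -0.0017 0 0" --pt "0 0 0 0 -0.0033 0 0" --pt "0 0 0 0 -0.0033 0 0" --pt "0 0 0 0 -0.0033 0 0"

```text
clock: 5.03
eef_pos: [445.1, -51.7, 39.7]
tcp_rot: [3.139, 0.002, 2.957]
contact_force: [0.4, 15.9, 9.0]
opening: 0.202
grasp_force: 41.6
```

Scaled: -0.21 m / 0.6 = -0.35, -0.18 m / 0.6 = -0.3.

>>> move_arm --pt "0 0 0 0 0.0025 0 0.05" --pt "0 0 0 0 0.0025 0 0.05" --pt "0 0 0 0 0.0025 0 0.06" --pt "0 0 0 0 0.0025 -0.1 0.06" --pt "0 0 0 0 0.0025 -0.2 0.06" --pt "0 0 0 0 0.0025 -0.3 0.07" --pt "0 0 0 0 0.0833 -0.35 0.085" --pt "0 0 0 0 0.1833 -0.35 0.085"

```text
clock: 6.02
eef_pos: [466.0, 55.8, 251.5]
tcp_rot: [3.14, 0.006, 2.955]
contact_force: [0.6, -0.8, -0.7]
opening: 0.994
grasp_force: 0.0
```

>>> move_arm --pt "0 0 0 0 0 0 0.085" --pt "0 0 0 0 0 0 0.085"

```text
clock: 6.28
eef_pos: [463.6, 55.1, 247.9]
tcp_rot: [-3.141, -0.001, 2.959]
contact_force: [-0.1, 0.8, 0.4]
opening: 0.996
grasp_force: 0.0
```

Run:
```python
from h import *
s=sensors.sense();print(s["eef_pos"],s["qpos"])
c=camera_params("wrist");p,d=grab_frame("wrist");np.savez("pics/w2.npz",T=c["world_from_camera"],K=c["camera_matrix"],d=d)
cv2.imwrite("pics/w2.png",p[:,:,::-1])
cv2.imwrite("pics/w2c.png",cv2.resize(p[80:300,100:400,::-1],None,fx=2.6,fy=2.6,interpolation=cv2.INTER_CUBIC))
```

```text
[463.62889407  55.14419075 247.91863422] [ 1.15519421e-01  8.57771591e-02  1.93910714e+00 -5.27221026e-04
  1.11765128e+00 -1.27233195e+00]
```

View pics/w2c.png

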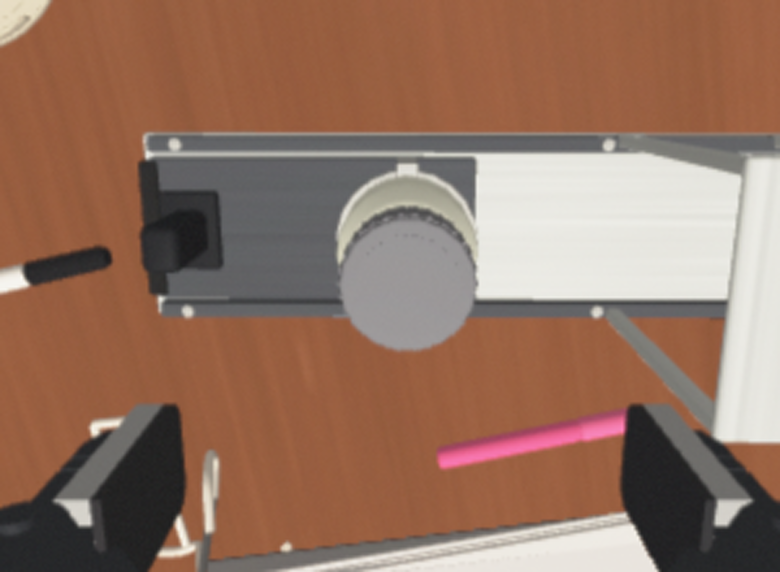

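The tray is out at its stop. The cap's top disc spans x 340–476 and y about 214–350 in the crop, so its centre is (408,282). I'll turn that into a position and compare it with the handle-based estimate.

Run:
```python
from h import *
z=np.load("pics/w2.npz");c=dict(world_from_camera=z["T"],camera_matrix=z["K"])
g=lambda u,v:(100+(u+.5)/2.6-.5,80+(v+.5)/2.6-.5)
P=[ray("wrist",g(*uv),134,c) for uv in((340,282),(476,282),(408,214),(408,350),(408,282))]
for q in P:print(q.round(1))
# robust: pixels of grey cap at depth -> z
T,K,d=c["world_from_camera"],c["camera_matrix"],z["d"]
v,u=np.mgrid[:384,:512];dd=d.ravel();q=np.c_[u.ravel(),v.ravel(),np.ones(u.size)]@np.linalg.inv(K).T*dd[:,None]@T[:3,:3].T+T[:3,3]
m=(abs(q[:,2]-134)<4)&(np.hypot(*(q[:,:2]-P[4][:2]).T)<35)
A=q[m][:,:2].astype(np.float32);(cx,cy),r=cv2.minEnclosingCircle(A);print("depth disc",A.mean(0),(cx,cy),r,np.median(q[m][:,2]))
ax=np.array([np.cos(1.3866),np.sin(1.3866)])
print("handle based",np.array([445.1,-51.7])+110*ax)
rel([465.2,56.4,160],2.957)
```

```text
[458.3  33.2 134. ]
[467.2  81.5 134. ]
[438.4  61.8 134. ]
[488.3  52.7 134. ]
[462.7  57.3 134. ]
depth disc [462.4788   57.18277] (463.8784484863281, 56.9648323059082) 25.886173248291016 135.43728539277345
handle based [465.24721661  56.43921427]
t 6.325 turn [-0.001 -0.001  0.001] shift m [-0.0013  0.0021  0.0879]
```

Scaled: 1.44 rad / 3.1416 = 0.4584.

>>> move_arm --pt "0 0 0.0573 0 0 0 0.085" --pt "0 0 0.1146 0 0 0 0.085" --pt "0 0 0.1719 0 0 0 0.085" --pt "0 0 0.2292 0 0 0 0.085" --pt "0 0 0.2865 0 0 0 0.085" --pt "0 0 0.3438 0 0 0 0.085" --pt "0 0 0.4011 0 0 0 0.085" --pt "0 0 0.4584 0 0 0 0.085"

```text
clock: 7.32
eef_pos: [463.7, 53.7, 247.9]
tcp_rot: [-3.141, 0.0, 1.51]
contact_force: [0.4, 0.4, 0.1]
opening: 0.993
grasp_force: 0.0
```

Scaled: 1.44 rad / 3.1416 = 0.4584.

>>> move_arm --pt "0 0 0.0573 0 0 0 0.085" --pt "0 0 0.1146 0 0 0 0.085" --pt "0 0 0.1719 0 0 0 0.085" --pt "0 0 0.2292 0 0 0 0.085" --pt "0 0 0.2865 0 0 0 0.085" --pt "0 0 0.3438 0 0 0 0.085" --pt "0 0 0.4011 0 0 0 0.085" --pt "0 0 0.4584 0 0 0 0.085"

```text
clock: 8.32
eef_pos: [463.8, 53.8, 247.9]
tcp_rot: [3.141, 0.001, 0.07]
contact_force: [0.0, -0.6, 0.6]
opening: 0.996
grasp_force: 0.0
```

Scaled: 0.262 rad / 3.1416 = 0.0834.

>>> move_arm --pt "0 0 0.0573 0 0 0 0.085" --pt "0 0 0.0834 0 0 0 0.085" --pt "0 0 0.0834 0 0 0 0.085" --pt "0 0 0.0834 0 0 0 0.085"

```text
clock: 8.82
eef_pos: [463.9, 54.6, 248.1]
tcp_rot: [3.141, 0.0, -0.184]
contact_force: [0.1, -0.4, -1.0]
opening: 0.997
grasp_force: 0.0
```

Run:
```python
from h import *
s=sensors.sense();print(s["eef_pos"],s["tcp_rot"],s["qpos"])
c=camera_params("wrist");p,d=grab_frame("wrist");np.savez("pics/w3.npz",T=c["world_from_camera"],K=c["camera_matrix"],d=d)
cv2.imwrite("pics/w3.png",p[:,:,::-1])
cv2.imwrite("pics/w3c.png",cv2.resize(p[80:300,100:400,::-1],None,fx=2.6,fy=2.6,interpolation=cv2.INTER_CUBIC))
T,K=c["world_from_camera"],c["camera_matrix"]
v,u=np.mgrid[:384,:512];dd=d.ravel();q=np.c_[u.ravel(),v.ravel(),np.ones(u.size)]@np.linalg.inv(K).T*dd[:,None]@T[:3,:3].T+T[:3,3]
m=(abs(q[:,2]-134)<4)&(np.hypot(*(q[:,:2]-[464,57]).T)<35)
A=q[m][:,:2].astype(np.float32);(cx,cy),r=cv2.minEnclosingCircle(A);print("depth disc",A.mean(0),(cx,cy),r,np.median(q[m][:,2]))
```

```text
[463.93702581  54.56645902 248.12184209] [ 3.14138432e+00  3.68746746e-04 -1.83615106e-01] [ 1.13933939e-01  8.56525065e-02  1.93876046e+00 -1.01294032e-04
  1.11759331e+00  1.86838970e+00]
depth disc [465.5957   56.75179] (464.4297790527344, 56.903377532958984) 25.802879333496094 135.31609567226246
```

View pics/w3c.png

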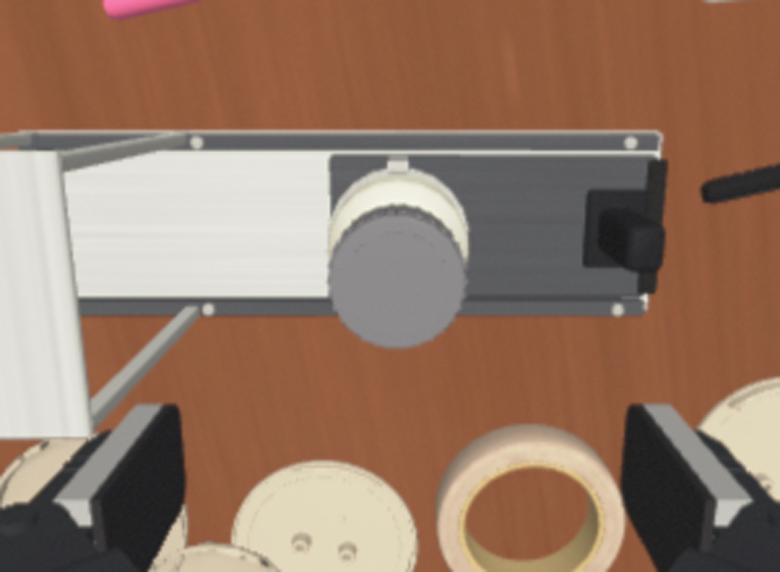

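The disc centres from the two opposed views average to (464.1, 56.9), which agrees with the handle-based estimate. Now I'll go down to the cap.

```bash
python3 -c "
from h import *
rel([464.1,56.9,107],-0.184)"
```

```text
t 8.875 turn [0. 0. 0.] shift m [-0.0002 -0.0021  0.1412]
```

Scaled: 0.141 m / 0.6 = 0.235, 0.08 m / 0.6 = 0.1333.

>>> move_arm --pt "0 0 0 0 -0.0033 0 0.08" --pt "0 0 0 0 -0.0033 0.0667 0.08" --pt "0 0 0 0 -0.0033 0.1333 0.08" --pt "0 0 0 0 -0.0033 0.1833 0.08" --pt "0 0 0 0 -0.0033 0.2167 0.08" --pt "0 0 0 0 -0.0033 0.235 0.08" --pt "0 0 0 0 -0.0033 0.235 0.08" --pt "0 0 0 0 -0.0033 0.235 0.08"

```text
clock: 9.88
eef_pos: [465.0, 57.5, 108.0]
tcp_rot: [-3.141, -0.001, -0.184]
contact_force: [-0.0, -1.3, -0.7]
opening: 0.939
grasp_force: 0.0
```

```bash
python3 -c "
from h import *
rel([464.1,56.9,107],-0.184);print(sensors.sense()['contact_force'])"
```

```text
t 9.875 turn [-0.    -0.001 -0.   ] shift m [-0.0008  0.0007  0.001 ]
[-0.03952925 -1.32189947 -0.65288611]
```

Small correction, then close with 60 N.

Scaled: 0.001 m / 0.6 = 0.0017, -0.0008 m / 0.6 = -0.0013.

>>> move_arm --pt "0 0 0 -0.0013 0.001 0.0017 0.08" --pt "0 0 0 -0.0013 0.001 0.0017 0.06" --pt "0 0 0 -0.0013 0.001 0.0017 0.05" --pt "0 0 0 -0.0013 0.001 0.0017 0.04" --pt "0 0 0 -0.0013 0.001 0.0017 0.04" --pt "0 0 0 -0.0013 0.001 0.0017 0.04" --grip_force 60

```text
clock: 10.62
eef_pos: [463.7, 56.9, 106.4]
tcp_rot: [-3.142, -0.0, -0.184]
contact_force: [-0.6, -1.9, 4.7]
opening: 0.57
grasp_force: 61.1
```

>>> move_arm --pt "0 0 0 0 0 0 0.04" --pt "0 0 0 0 0 0 0.04"

```text
clock: 10.88
eef_pos: [463.7, 56.9, 106.3]
tcp_rot: [-3.142, -0.0, -0.184]
contact_force: [0.7, -1.0, 4.5]
opening: 0.567
grasp_force: 61.1
```

```bash
python3 -c "
from h import *
s=sensors.sense();print(s)"
```

```text
{'clock': 10.875, 'qpos': array([ 1.18870319e-01,  2.82694326e-01,  2.07233254e+00, -5.92060412e-05,
        7.86355494e-01,  1.87391659e+00]), 'qvel': array([-0.00038269,  0.00042092,  0.00069706,  0.00183796, -0.00013248,
       -0.00052368]), 'joint_efforts': array([ 3.83716654e-01, -4.40169060e+01, -2.36834371e+01,  1.86730502e-01,
       -1.29519724e-01, -1.00372079e-03]), 'eef_pos': array([463.68074028,  56.87515894, 106.32206849]), 'tcp_rot': array([-3.14156988e+00, -2.13218634e-04, -1.84208122e-01]), 'contact_force': array([ 0.68811006, -0.96446334,  4.47889454]), 'wrist_torque': array([-0.15761121,  0.10004201, -0.05486475]), 'grasp_force': 61.07763960957527, 'opening': 0.5670730054544582}
```

Scaled: 0.005 m / 0.6 = 0.0083, 0.004 m / 0.6 = 0.0067.

>>> move_arm --pt "0 0 0 0 0 0.0033 0.04" --pt "0 0 0 0 0 0.0067 0.04" --pt "0 0 0 0 0 0.0083 0.04" --pt "0 0 0 0 0 0.0083 0.04" --pt "0 0 0 0 0 0.0083 0.04" --grip_force 70

```text
clock: 11.5
eef_pos: [463.7, 56.9, 101.9]
tcp_rot: [-3.142, -0.0, -0.184]
contact_force: [-3.5, -1.1, 15.0]
opening: 0.566
grasp_force: 73.5
```

The force of 15 N is above the 8.5 N expected, so I'll check the cap's height by depth.

Run:
```python
from h import *
def cloud(n,d,T,K):
    v,u=np.mgrid[:384,:512];return np.c_[u.ravel(),v.ravel(),np.ones(u.size)]@np.linalg.inv(K).T*d.ravel()[:,None]@T[:3,:3].T+T[:3,3]
for n in("wrist","scene","top"):
    c=camera_params(n);p,d=grab_frame(n);T,K=c["world_from_camera"],c["camera_matrix"]
    q=cloud(n,d,T,K);r=np.hypot(*(q[:,:2]-[464.1,56.9]).T);
    m=(r<18)&(q[:,2]>110)&(q[:,2]<145);z=q[m][:,2];print(n,m.sum(),np.percentile(z,[5,25,50,75,95]).round(1) if m.sum() else "")
    if n=="wrist":cv2.imwrite("pics/w4.png",p[:,:,::-1])
for i in range(3):
    grab_frame("top");s=sensors.sense();print(s["contact_force"].round(1),s["wrist_torque"].round(2),s["eef_pos"].round(1))
```

```text
wrist 4480 [129.6 130.1 130.5 130.9 131.4]
scene 21 [127.5 127.9 128.6 129.5 130. ]
top 0 
[-3.  -1.5 15.3] [-0.17  0.54 -0.02] [463.7  56.9 101.8]
[-3.1 -2.2 14.5] [-0.24  0.51 -0.01] [463.7  56.9 101.9]
[-3.2 -0.7 15.8] [-0.22  0.6  -0.03] [463.7  56.9 101.9]
```

View pics/w4.png

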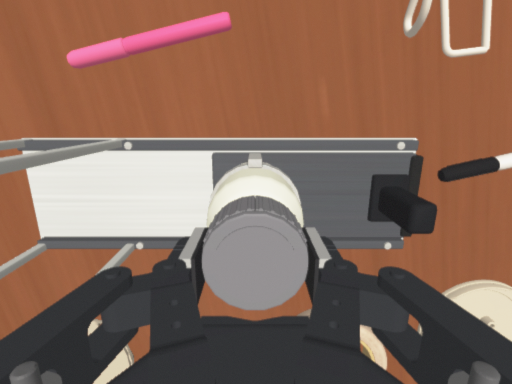

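The fingers hold the cap squarely at about (255,255). The depth puts its top about 4.9 mm lower than before. I'll press 0.7 mm more and start the twist.

Scaled: 0.0007 m / 0.6 = 0.0012, -0.0003 m / 0.6 = -0.0005, -0.3 rad / 3.1416 = -0.0955.

>>> move_arm --pt "0 0 0 -0.0005 0 0.0012 0.04" --pt "0 0 0 -0.0005 0 0.0012 0.04" --pt "0 0 -0.0318 -0.0005 0 0.0012 0.04" --pt "0 0 -0.0637 -0.0005 0 0.0012 0.04" --pt "0 0 -0.0955 -0.0005 0 0.0012 0.04" --pt "0 0 -0.0955 -0.0005 0 0.0012 0.04"

```text
clock: 12.55
eef_pos: [464.9, 57.2, 101.8]
tcp_rot: [-3.142, -0.003, 0.117]
contact_force: [-0.9, -0.9, 17.7]
opening: 0.566
grasp_force: 73.6
```

Run:
```python
from h import *
s=sensors.sense();print({k:np.round(s[k],2) for k in("contact_force","wrist_torque","eef_pos","tcp_rot","qpos")})
c=camera_params("wrist");p,d=grab_frame("wrist");T,K=c["world_from_camera"],c["camera_matrix"]
v,u=np.mgrid[:384,:512];q=np.c_[u.ravel(),v.ravel(),np.ones(u.size)]@np.linalg.inv(K).T*d.ravel()[:,None]@T[:3,:3].T+T[:3,3]
m=(np.hypot(*(q[:,:2]-[464.1,56.9]).T)<20)&(q[:,2]>115)&(q[:,2]<140);Q=q[m];print(np.median(Q[:,2]),np.linalg.lstsq(np.c_[Q[:,:2]-[464.1,56.9],np.ones(len(Q))],Q[:,2],rcond=None)[0].round(4))
```

```text
{'contact_force': array([-0.93, -0.95, 17.74]), 'wrist_torque': array([-0.06,  0.23,  0.08]), 'eef_pos': array([464.93,  57.22, 101.84]), 'tcp_rot': array([-3.14, -0.  ,  0.12]), 'qpos': array([0.12, 0.29, 2.07, 0.  , 0.77, 1.57])}
130.42090381721806 [6.000000e-03 5.300000e-03 1.304071e+02]
```

Wrist torque is only 0.08 N·m after 0.3 rad, so the cap is turning freely. Now the remaining 0.9 rad.

Scaled: -0.9 rad / 3.1416 = -0.2865.

>>> move_arm --pt "0 0 -0.0414 0 0 0 0.04" --pt "0 0 -0.0828 0 0 0 0.04" --pt "0 0 -0.1241 0 0 0 0.04" --pt "0 0 -0.1655 0 0 0 0.04" --pt "0 0 -0.2069 0 0 0 0.04" --pt "0 0 -0.2483 0 0 0 0.04" --pt "0 0 -0.2865 0 0 0 0.04" --pt "0 0 -0.2865 0 0 0 0.04"

```text
clock: 13.6
eef_pos: [465.0, 57.2, 101.8]
tcp_rot: [3.139, -0.002, 1.018]
contact_force: [-0.4, 0.2, 17.4]
opening: 0.571
grasp_force: 73.6
```

Run:
```python
from h import *
s=sensors.sense();print({k:np.round(s[k],2) for k in("contact_force","wrist_torque","eef_pos","tcp_rot","qpos")})
```

```text
{'contact_force': array([-0.41,  0.23, 17.44]), 'wrist_torque': array([-0.07,  0.14,  0.16]), 'eef_pos': array([465.02,  57.22, 101.84]), 'tcp_rot': array([ 3.14, -0.  ,  1.02]), 'qpos': array([0.12, 0.29, 2.07, 0.  , 0.77, 0.67])}
```

Scaled: -0.012 m / 0.6 = -0.02, -0.009 m / 0.6 = -0.015.

>>> move_arm --pt "0 0 0 0 0 -0.005 0.04" --pt "0 0 0 0 0 -0.01 0.04" --pt "0 0 0 0 0 -0.015 0.04" --pt "0 0 0 0 0 -0.02 0.04" --pt "0 0 0 0 0 -0.02 0.04"

```text
clock: 14.22
eef_pos: [462.7, 56.9, 112.4]
tcp_rot: [-3.141, 0.001, 1.016]
contact_force: [-0.3, 0.7, -0.0]
opening: 0.571
grasp_force: 72.0
```

```bash
cat > capz.py <<'E'
from h import *
s=sensors.sense();print({k:np.round(s[k],2) for k in("contact_force","wrist_torque","eef_pos","tcp_rot")})
c=camera_params("wrist");p,d=grab_frame("wrist");T,K=c["world_from_camera"],c["camera_matrix"]
cv2.imwrite("pics/w%d.png"%(1000*s["clock"]),p[:,:,::-1])
v,u=np.mgrid[:384,:512];q=np.c_[u.ravel(),v.ravel(),np.ones(u.size)]@np.linalg.inv(K).T*d.ravel()[:,None]@T[:3,:3].T+T[:3,3]
z0=s["eef_pos"][2]+28
m=(np.hypot(*(q[:,:2]-s["eef_pos"][:2]).T)<20)&(abs(q[:,2]-z0)<12);Q=q[m]
print(m.sum(),"cap top - TCP",np.median(Q[:,2])-s["eef_pos"][2],"slopes",np.linalg.lstsq(np.c_[Q[:,:2]-s["eef_pos"][:2],np.ones(len(Q))],Q[:,2],rcond=None)[0].round(4))
E
python3 capz.py
```

```text
{'contact_force': array([-0.35,  0.65, -0.04]), 'wrist_torque': array([-0.  ,  0.03, -0.01]), 'eef_pos': array([462.74,  56.91, 112.39]), 'tcp_rot': array([-3.14,  0.  ,  1.02])}
5405 cap top - TCP 28.55252353394279 slopes [-2.900000e-03  5.500000e-03  1.409265e+02]
```

The cap is free and comes along without resistance. I'll lift it to the finishing height.

Scaled: -0.08 m / 0.6 = -0.1333, 0.0012 m / 0.6 = 0.002.

>>> move_arm --pt "0 0 0 0 0 -0.025 0.04" --pt "0 0 0 0 0 -0.05 0.04" --pt "0 0 0 0.0012 0.002 -0.075 0.04" --pt "0 0 0 0.0012 0.002 -0.1 0.04" --pt "0 0 0 0.0012 0.002 -0.12 0.04" --pt "0 0 0 0.0012 0.002 -0.1333 0.04" --pt "0 0 0 0.0012 0.002 -0.1333 0.04" --pt "0 0 0 0.0012 0.002 -0.1333 0.04"

```text
clock: 15.28
eef_pos: [464.3, 56.9, 192.2]
tcp_rot: [-3.141, 0.0, 1.016]
contact_force: [0.2, 0.6, -0.1]
opening: 0.562
grasp_force: 72.1
```

```bash
python3 capz.py
python3 - <<'E'
from h import *
p,d=grab_frame("scene");cv2.imwrite("pics/s9.png",cv2.resize(p[100:320,150:370,::-1],None,fx=2.7,fy=2.7,interpolation=cv2.INTER_CUBIC))
E
```

```text
{'contact_force': array([ 0.16,  0.61, -0.14]), 'wrist_torque': array([-0.01, -0.05, -0.05]), 'eef_pos': array([464.32,  56.87, 192.18]), 'tcp_rot': array([-3.14,  0.  ,  1.02])}
5431 cap top - TCP 28.540329488496155 slopes [-2.100000e-03  5.200000e-03  2.207098e+02]
```

View pics/s9.png

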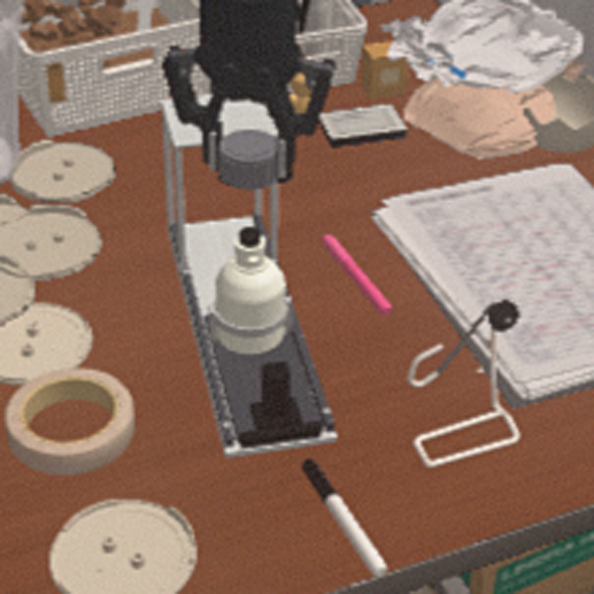

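The picture shows the cap held level at (248,160) above the open neck at (248,240). The tray is at its stop and both markers are where they lay. I'm handing the job in.

```bash
python3 -c "
from rig import *
print(order.sign_off())"
```

```text
the job is handed in; nothing more can be done
None
```

The job is handed in at about 15 s: the tray is fully out, and the cap came off after a 1.2 rad twist and is held level about 7 cm above the neck, over the bottle; I did not touch the markers.

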